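# Load the long cell into the spring battery bay

### The job

Load the longer of the two lying battery cells into the open battery bay of the unit on the bench: push its flat end back against the coil spring with the button end still raised, then roll the button end down past the retaining lip so the cell lies level on the bay floor, held by the spring with its button against the contact wall under the lip. Press gently, without forcing the spring hard against its stop or straining the lip, and let go; leave the shorter cell and the other things on the bench where they are.

Things in the scene. Friction and masses are not known exactly. Their poses are not given: they have to be found in the camera images.
- cell: the longer cell: bare steel cylinder 21 mm diameter, 70 mm long over all (67.5 mm body plus a button 8 mm diameter, 2.5 mm long), about 70 g. Origin at mid-length on its axis; its x axis runs along the cell towards the button end; it may be turned any way about that axis. It starts lying level on one of the two rests, axis 30.5 mm above the bench.
- cell_button (a point): tip of the button of the longer cell, 35 mm from its origin along its x axis; the flat end is 35 mm the other way
- holder: battery bay, white, 150 x 62 mm. Origin on the bench under the bay's middle; x runs along the bay from spring (-x) to contact wall and lip (+x), z up; the spring is at the end away from the robot. The bay floor is a rib 17 mm wide, top 28 mm above the bench, its edges raised 2 mm to centre the cell; beside it from x = -26 mm on there is only a base plate 6 mm thick, so fingers fit. Contact wall face at x = 35 mm.
- bay_seat (a point): the place of the seated cell's origin, 38.5 mm above the bay's origin. At the spring end (bay x -49 to -26 mm) side cheeks 25 mm apart inside, tops 38 mm above the bench, guide the cell. The contact wall and lip at the other end are only 18 mm wide and 55.5 mm high, so fingers holding the cell pass beside them. Spring housing behind x = -49 mm, top 52 mm above the bench.
- bay_foot (a point): middle of the spring-end edge of the bay's base plate, at x = -83, z = 3 mm in the bay's frame. The bay lies in a fixed aluminium tray (rim 8 to 12 mm high, 71 mm wide) with play along its x: a push of about 3 N slides it 5 to 10 mm towards its -x, a different amount each time, until it bears on the tray's end; only then does the spring take the rest of the push.
- lip: the retaining lip, a rounded bar across the bay on the contact wall. Origin on the axis of its nose (radius 2.5 mm), at x = 31, z = 53 mm in the bay's frame; the nose reaches back to x = 28.5 mm, the bar spans 50.5 to 55.5 mm above the bench, overhanging the seated cell's body by 4 mm with 1.5 mm of air above it. Bears 20 N at most.
- plunger: steel button 10 mm diameter on the coil spring's end. Origin at the centre of its face; free, at x = -29, z = 38.5 mm in the bay's frame. Slides to the bay's -x against 0.8 N per mm, solid stop after 16 mm (13 N). The seated cell holds it 6 mm back; for the cell to pass the lip it must be about 11 to 15 mm back. Bears at most 20 N.
- small_cell: the shorter cell, 18 mm diameter and 50 mm long, same looks, lying on the other rest, to be left there; origin at mid-length on its axis
- rest_a: clear acrylic rest, fixed, under the longer cell: plate 90 x 50 x 6 mm with two cross supports at x = -21 and +21 mm, each 5 mm thick, 34 mm wide, 20 mm high with 6 mm ears at the ends. Origin under its centre on the bench, x along the cell.
- rest_b: the same kind of rest, under the shorter cell
- beaker: clear plastic beaker, 72 mm wide, 65 mm tall, standing further from the robot; origin at the centre of its underside
- cover: white cover of the unit, 75 x 150 x 12 mm, lying flat further from the robot; origin at the centre of its underside
Mind the look-alikes: they are no part of the job. Leave any pink look-alike of the cell alone.

How it is judged (in metres and radians):
On the way, in this order (a step that is already met when the one before it is completed fails the run):
1. the longer cell is lifted off its rest (height (world z) of cell above 0.055 m), for 0.1 s.
2. the cell's flat end pushes the spring back at least 4 mm while its button end is still raised (button at least 9 mm higher than seated) (x of plunger in the frame of holder below -0.033 m and z of cell_button in the frame of holder above 0.0475 m and contact force between cell and plunger above 1 N), for 0.1 s.
At the end, for the whole second after the job is handed in: the longer cell lies at rest and level in the bay (origin within 2.5 mm of its seated place along the bay, 4 mm across, 2 mm in height; button tip within 2.5 mm of the contact wall and of its seated height), the spring pressing on its flat end, and nothing touched by the robot (x of cell in the frame of holder between -0.0025 and 0.0025 m and y of cell in the frame of holder between -0.004 and 0.004 m and z of cell in the frame of holder between 0.0365 and 0.0405 m and x of cell_button in the frame of holder above 0.0325 m and z of cell_button in the frame of holder between 0.036 and 0.041 m and contact force between cell and plunger above 2 N and linear speed of cell below 0.02 m/s).
It fails at once if the cell is pressed on the spring with more than 20 N (contact force between cell and plunger above 20 N).
It fails at once if the lip is strained with more than 20 N (contact force between anything else and lip above 20 N).
It fails at once if the shorter cell is moved more than 20 mm (distance of small_cell from where it was at the start of the episode above 0.02 m).
It fails at once if the beaker is moved more than 20 mm (distance of beaker from where it was at the start of the episode above 0.02 m).
It fails at once if the cover is moved more than 20 mm (distance of cover from where it was at the start of the episode above 0.02 m).
It also fails if it takes over 70 s, if anything falls off the work surface, if the arm or the gripper's body presses on something with over 40 N, if the wrist force passes 120 N, or if a joint passes its speed limit or range.

### The arm

A 6-joint arm with a two-finger parallel gripper is mounted at the origin on the work surface. World frame = base frame: x ahead of the robot, y to its left, z up, the work surface at z = 0. Lengths are in m, angles in degrees, forces in N, time in s.
With the tool pointing down it reaches from about 0.4 to 0.825 m from the base axis. Payload 7 kg.
Tool frame: the origin (TCP) lies at the very end of the fingers, on their centre line; the grasp point (between the pads) lies 19 mm behind it; z points along the fingers, y is the line along which they close (so a half turn about z gives the same grasp; the last joint's range is limited). The gripper opens to 88 mm and grips with 3 to 60 N. Pads are 19 mm wide; open, the fingers measure 130 mm over their backs; the gripper's body (78 mm by 193 mm) begins 47 mm behind the grasp point.
Start: joints at [90.705, 20.546, 0.682, 0, -70.136, -16.507], TCP at [0.184, 0.649, 0.227] pointing down, gripper open.
Joint ranges: [-176.03, 176.03], [-82.01, 121.73], [-58.28, 71.71], [-173.87, 95.51], [-174.79, -0.11], [-173.66, 173.66]. Speed limits (degrees/s): [136.94, 136.94, 172.46, 180, 180, 180].

### API

Orientations are given as [roll, pitch, yaw] about the fixed x, y, z axes, in that order (R = Rz(yaw) Ry(pitch) Rx(roll)).
In Python, from plant import ctrl gives the robot as it stands.
- The arm moves only by the tool carry_out, never from a script. Its argument "deltas" is a list that holds one entry, the list of rows, each a list of 5 numbers: the shift along the tool's x, y, z scaled (see below), then the turn about the tool's z scaled (see below), then the opening, from -1 (shut) to 1 (fully open). A call has 1 to 5 rows; each row is the pose to reach, as a shift and turn from the pose commanded when the call began, along the tool's axes at that moment, turning the shorter way round; what a row does not reach only later rows make up. The controller multiplies each number of a shift by 20 cm and each number of a turn by 2 pi rad. A row lasts 1/10 s, in which the tool goes at most 50 mm and 8.59 degrees, less where a joint would pass 70% of its speed; a pose out of reach is approached as far as the arm can. A call with a number of a shift or a turn outside -1 to 1 is refused whole. A call with a gripper value outside its range is refused whole. The fingers move at their own pace and stop on an object; the grip force is fixed at half the most. Time passes only in rows, so rows that repeat a pose let the fingers close. It gives the time, the measured TCP pose, the force, the opening and the grip force at its end, in the units of the state.
- ctrl.get_obs(): the state, without advancing time (a new reading comes with each control period).
- ctrl.snapshot(name): name is "side" or "top"; returns a dict with "color" (384x512x3 uint8, red, green, blue), "camera_matrix" (3x3 intrinsics, pixels), "R" (3x3) and "t" (3): a world point X has camera coordinates R X + t. Camera axes: x right, y down, z forward; pixel columns grow to the right and rows downward; lengths in m; the calibration is good to about 2 mm. A picture is of the moment at which its call begins. There is no depth.
- ctrl.close_job(): hands the job in; it is judged then, once.
Trained networks look in a picture, given as the dict that the camera call returned (one of the last four; its "shot" number tells which), for a name from the list of things; names that differ only in an ending like _2 or _b are one class to them, and where a whole thing is asked for, a point or a joint stands for the part that bears it (a point fixed in the world has none). Each returns a list of dicts, best first, with "p" (0 to 1); they miss things now and then, are a little off and sometimes report something else, mostly with a low value. They report only what shows in the picture. A call takes as long as a camera call. They do not tell look-alikes from the thing itself.
- ctrl.search_frame(picture, name): "centre" ([column, row] in pixels, amid what is visible of it).
- ctrl.silhouettes(picture, name): "mask" (384x512 bool, what is visible of it) and "centre" ([column, row] in pixels, amid what is visible of it).
- ctrl.spot_point(picture, name): "centre" ([column, row] in pixels: a listed point, or the origin of a listed thing).
The state is a dict: "clock": time; "joint_pos": joint angles; "qvel": joint speeds; "tau": joint torques, N m; "tool_pos": TCP position; "orientation": TCP orientation; "force": force on the tool from outside, world axes, zero at the start; "moment": the same for the moment, N m; "opening": finger opening in m; "gripper_force": force on a finger pad.
Only numpy, scipy, OpenCV 4.12 (cv2) and the standard library are available. Lean on these libraries where they do the work, as an engineer would, in place of code of your own. Each camera call takes 0.05 s, during which the arm holds its last target. There are 200 camera calls.

## Working session

There is one attempt and no reset: what is moved stays moved. The work goes in short steps, Python scripts to look and compute and a tool call to move; the robot and the scene stay as the last step left them, time stands still between calls to the robot, and variables do not carry over. Pictures are saved under pics/ and viewed, at most 10 in all, crops included, and the job is handed in when it is done.

Besides the shell and the picture viewer there is one more tool, called after "Call:" as name([rows], argument=value, ...), one row to a line, values as JSON. carry_out: Moves the arm, as the interface text tells. Its arguments: {"type":"object","properties":{"deltas":{"type":"array"}},"required":["deltas"]}

```bash
mkdir -p pics; cat > h.py <<'E'
import numpy as np, cv2
from plant import ctrl
def snap(n,f=None):
    s=ctrl.snapshot(n)
    if f: cv2.imwrite('pics/'+f,s['color'][:,:,::-1])
    return s
def proj(s,X):
    c=s['R']@np.asarray(X,float)+s['t']; p=s['camera_matrix']@c; return p[:2]/p[2]
def onz(s,uv,z):
    d=s['R'].T@np.linalg.solve(s['camera_matrix'],[uv[0],uv[1],1]); o=-s['R'].T@s['t']
    return o+d*(z-o[2])/d[2]
def tri(s1,p1,s2,p2):
    P=lambda s:s['camera_matrix']@np.c_[s['R'],s['t']]
    X=cv2.triangulatePoints(P(s1),P(s2),np.array(p1,float).reshape(2,1),np.array(p2,float).reshape(2,1)); return (X[:3]/X[3]).ravel()
E
python3 - <<'E'
from h import *
np.set_printoptions(precision=4,suppress=True)
o=ctrl.get_obs();print(o)
t=snap('top','t0.png');s=snap('side','s0.png')
for n,z in [('cell',.0305),('cell_button',.0305),('bay_seat',.0385),('bay_foot',.003),('lip',.053),('plunger',.0385),('small_cell',.03),('holder',0),('rest_a',0),('beaker',0),('cover',0)]:
  for k,c in (('t',t),('s',s)):
    for r in ctrl.spot_point(c,n)[:3]: print(n,k,np.round(r['centre'],1),round(r['p'],2),onz(c,r['centre'],z))
for c in(t,s): print(-c['R'].T@c['t'])
E
```

```text
{'clock': 0.0, 'joint_pos': array([ 90.7055,  20.5911,   0.6323,  -0.0211, -70.1336, -16.5087]), 'qvel': array([-0.0178, -0.11  ,  0.0557,  0.0004, -0.1066,  0.025 ]), 'tau': array([  0.002 , -58.2716,  29.3054,   6.9975,   0.0068,  -0.0002]), 'tool_pos': array([0.1837, 0.649 , 0.2256]), 'orientation': array([179.9057,  -0.0072, -15.8104]), 'force': array([ 0.1501, -0.1005,  0.3764]), 'moment': array([ 0.0499, -0.    ,  0.0134]), 'gripper_force': 0.0, 'opening': 0.08748785689108465}
cell t [165.7 210.6] 0.84 [0.495  0.2139 0.0305]
cell t [204.  154.1] 0.71 [0.6097 0.141  0.0305]
cell t [133.6 262.9] 0.59 [0.3907 0.2736 0.0305]
cell s [193.3 178.4] 0.72 [0.4997 0.2223 0.0305]
cell s [246.2 187.4] 0.6 [0.5905 0.1135 0.0305]
cell_button t [100.  228.8] 0.76 [0.4562 0.3427 0.0305]
cell_button t [170.9 222.5] 0.66 [0.4716 0.2027 0.0305]
cell_button t [146.6 274.9] 0.6 [0.3678 0.2471 0.0305]
cell_button s [140.2 199.9] 0.6 [0.3559 0.2208 0.0305]
cell_button s [185.8 187.4] 0.58 [0.4673 0.2004 0.0305]
cell_button s [242.2 191. ] 0.58 [0.5747 0.1075 0.0305]
bay_seat t [271.6 181.1] 0.83 [0.5
[... 412 characters left out ...]
[ 0.5226 -0.2395  0.03  ]
small_cell t [276.  189.4] 0.2 [ 0.5418 -0.0048  0.03  ]
holder t [268.  181.8] 0.71 [0.559  0.0106 0.    ]
holder s [261.6 223.7] 0.84 [0.5656 0.0118 0.    ]
rest_a t [167.1 209.5] 0.93 [0.4977 0.2165 0.    ]
rest_a t [386.3 201.3] 0.67 [ 0.5239 -0.2337  0.    ]
rest_a s [316.8 305.1] 0.74 [ 0.5243 -0.2291  0.    ]
rest_a s [192.5 189.4] 0.67 [0.4917 0.2189 0.    ]
beaker t [239.6  93.1] 0.8 [0.7436 0.0734 0.    ]
beaker s [299.3 181.1] 0.84 [0.7409 0.0857 0.    ]
cover t [314.1  97.9] 0.92 [ 0.7369 -0.0824  0.    ]
cover s [339.4 216.5] 0.68 [ 0.732  -0.0752  0.    ]
cover s [260.7 211.1] 0.21 [0.589  0.0487 0.    ]
[0.483  0.0402 0.999 ]
[ 0.1889 -0.5193  0.6408]
```

```bash
python3 - <<'E'
from h import *
t=cv2.imread('pics/t0.png');s=cv2.imread('pics/s0.png')
a=cv2.resize(t[60:320,60:440],(800,547),interpolation=cv2.INTER_CUBIC); cv2.imwrite('pics/t0c.png',a)
b=cv2.resize(s[130:350,100:420],(800,550),interpolation=cv2.INTER_CUBIC); cv2.imwrite('pics/s0c.png',b)
E
```

```text
(no output)
```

View pics/t0c.png

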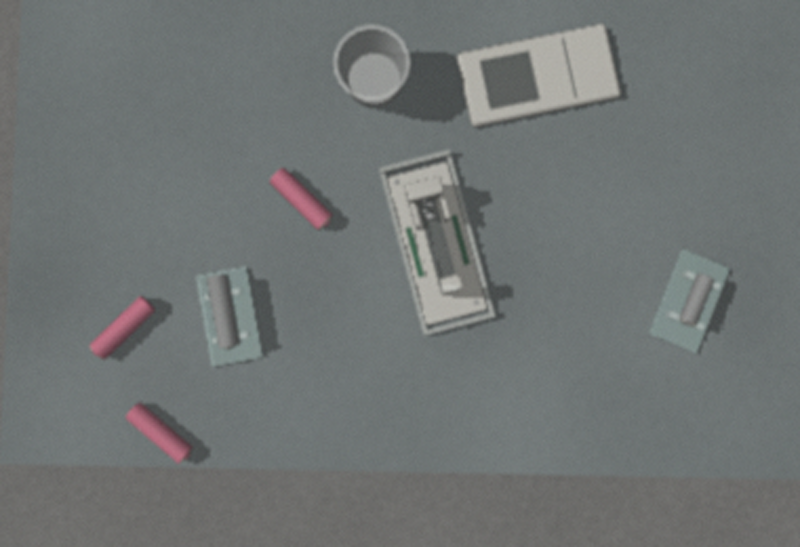

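View pics/s0c.png

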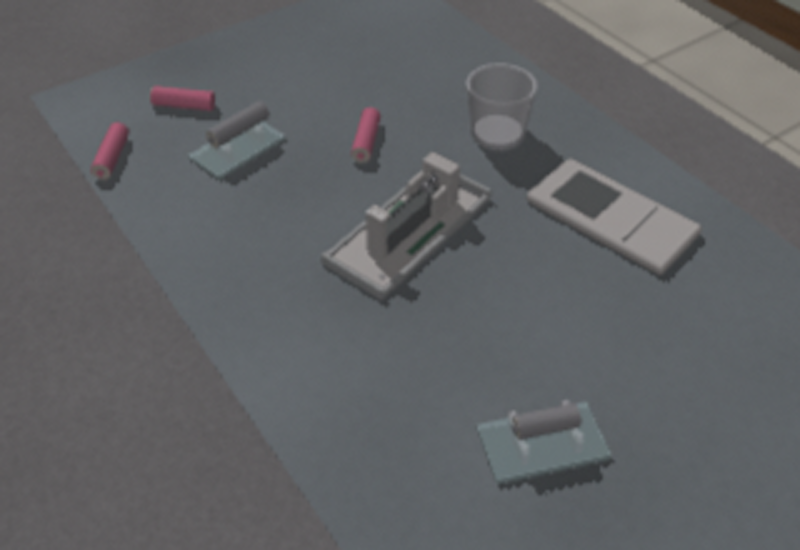

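The steel cell on the left rest (top ≈166,208) is the longer one. Possible mix-ups are the small cell on the right rest (393,201) and the pink cells (203,154), (118,215) and (134,265). The bay is at ≈(270,180), with the beaker and cover beyond it. Next I'll measure yaws and take the close crop.

```bash
cat >> h.py <<'E'
def axis(mask,s,z):
    v,u=np.nonzero(mask); P=np.array([onz(s,p,z)[:2] for p in zip(u,v)])
    c=P.mean(0); w,V=np.linalg.eigh(np.cov(P.T)); d=V[:,1]; d=d if d[0]<0 else -d
    q=(P-c)@d; return c,d,np.degrees(np.arctan2(d[1],d[0])),np.percentile(q,[0,100]),np.sqrt(12*w)
E
python3 - <<'E'
from h import *
np.set_printoptions(precision=4,suppress=True)
t=snap('top');s=snap('side')
for n,z in [('cell',.0305),('small_cell',.029),('rest_a',.006),('holder',.03)]:
  for k,c in (('t',t),('s',s)):
    for r in ctrl.silhouettes(c,n)[:4]:
      print(n,k,np.round(r['centre'],1),round(r['p'],2),r['mask'].sum(),*axis(r['mask'],c,z))
A={}
for n in ['cell','cell_button','bay_seat','bay_foot','lip','plunger','holder','rest_a']:
  a=[r['centre'] for r in ctrl.spot_point(t,n)[:3]];b=[r['centre'] for r in ctrl.spot_point(s,n)[:3]]
  for p in a:
    for q in b:
      X=tri(t,p,s,q)
      e=np.linalg.norm(proj(t,X)-p)
      if e<3 : print(n,p,q,X,round(e,2))
im=t['color'][:,:,::-1]
a=cv2.resize(im[185:240,140:200],(480,440),interpolation=cv2.INTER_CUBIC)
b=cv2.resize(im[130:225,230:305],(347,440),interpolation=cv2.INTER_CUBIC)
cv2.imwrite('pics/c1.png',np.hstack([a,b])[:,:800])
E
```

```text
cell t [117.  212.5] 0.85 339 [0.4832 0.308 ] [-0.7115  0.7027] 135.35422566806878 [-0.0328  0.0341] [0.0198 0.0664]
cell t [202.1 155.2] 0.84 320 [0.6101 0.1444] [-0.6842 -0.7293] -133.17120893879454 [-0.0331  0.0355] [0.019  0.0668]
cell t [163.6 209.9] 0.74 352 [0.4996 0.2134] [-0.9785 -0.2065] -168.08391247338008 [-0.0353  0.0342] [0.0201 0.0679]
cell t [136.1 263.5] 0.7 356 [0.3857 0.27  ] [-0.6194 -0.7851] -128.2706343669636 [-0.0339  0.0354] [0.02   0.0679]
cell s [173.8 166.8] 0.73 190 [0.4741 0.2924] [-0.6444  0.7647] 130.12406765728807 [-0.0368  0.039 ] [0.0314 0.0712]
cell s [142.4 194.4] 0.67 172 [0.3752 0.2514] [-0.588  -0.8089] -126.01434220964816 [-0.0414  0.0365] [0.0214 0.0754]
cell s [193.3 179. ] 0.51 214 [0.501 0.218] [-0.9596 -0.2814] -163.6571734760063 [-0.0428  0.0402] [0.0293 0.0773]
cell s [299.6 170.2] 0.35 795 [0.7418 0.0897] [-0.668  -0.7441] -131.9165696823908 [-0.0752  0.0751] [0.0634 0.1399]
small_cell t [393.2 201. ] 0.52 200 [ 0.5214 -0.2345] [-0.9271  0.3748] 157.99084970232545 [-0.0237  0.0247] [0.0169 0.0462]
small_cell s [317.1 298.3] 0.67 263 [ 0
[... 914 characters left out ...]
3817  0.2765 -0.0002] 1.0
cell_button [104.2, 227.8] [158.7, 167.3] [0.4563 0.3403 0.0136] 0.92
cell_button [214.0, 167.7] [243.3, 189.4] [0.5844 0.1204 0.0221] 0.45
bay_seat [270.4, 177.9] [257.2, 214.8] [0.5603 0.0093 0.0348] 2.31
bay_seat [270.4, 177.9] [260.7, 223.5] [0.5646 0.0072 0.0056] 1.21
bay_foot [257.0, 141.0] [285.6, 203.8] [0.6458 0.033  0.005 ] 1.83
bay_foot [389.6, 201.4] [318.8, 297.4] [ 0.5227 -0.2322  0.0297] 0.03
lip [273.3, 190.9] [251.3, 214.6] [0.5354 0.0026 0.0532] 1.16
plunger [264.4, 159.6] [269.8, 204.5] [0.5988 0.0206 0.0374] 0.92
holder [268.2, 180.0] [262.7, 225.4] [ 0.5643  0.0094 -0.0033] 0.71
rest_a [386.2, 200.3] [318.8, 307.2] [ 0.5258 -0.234  -0.0022] 0.12
```

View pics/c1.png

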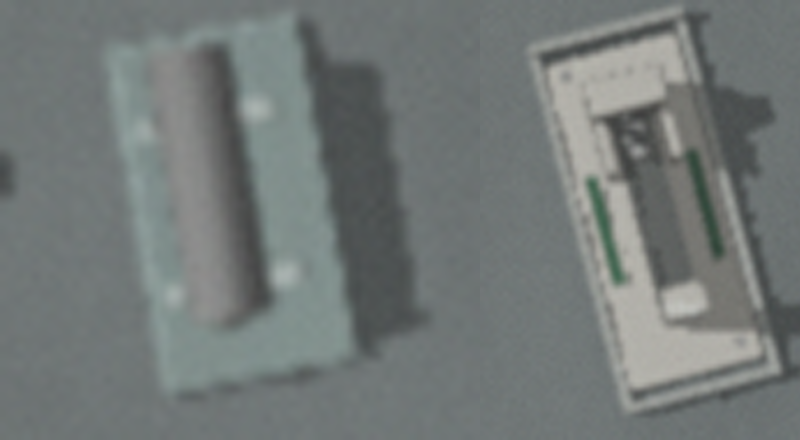

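```bash
cat >> h.py <<'E'
def plan(cmd,tgt):
    """cmd,tgt=(x,y,z,yaw deg): scaled shift/turn in tool axes (tool down)"""
    a=np.radians(cmd[3]); d=np.array(tgt[:3])-np.array(cmd[:3])
    T=np.array([[np.cos(a),np.sin(a),0],[np.sin(a),-np.cos(a),0],[0,0,-1]])
    return np.round(np.r_[T@d/.2,-(tgt[3]-cmd[3])/360],4)
E
python3 - <<'E'
from h import *
t=snap('side')
im=t['color'][:,:,::-1]
cv2.imwrite('pics/c2.png',cv2.resize(im[155:205,165:225],(720,600),interpolation=cv2.INTER_CUBIC))
print(plan((.184,.649,.227,-15.81),(.4975,.215,.15,9.5)))
print(ctrl.get_obs()['tool_pos'],ctrl.get_obs()['orientation'])
E
```

```text
[ 2.0994  1.6608  0.385  -0.0703]
[0.18382513 0.6494566  0.22654669] [ 1.79996769e+02 -1.01694559e-03 -1.58022201e+01]
```

View pics/c2.png

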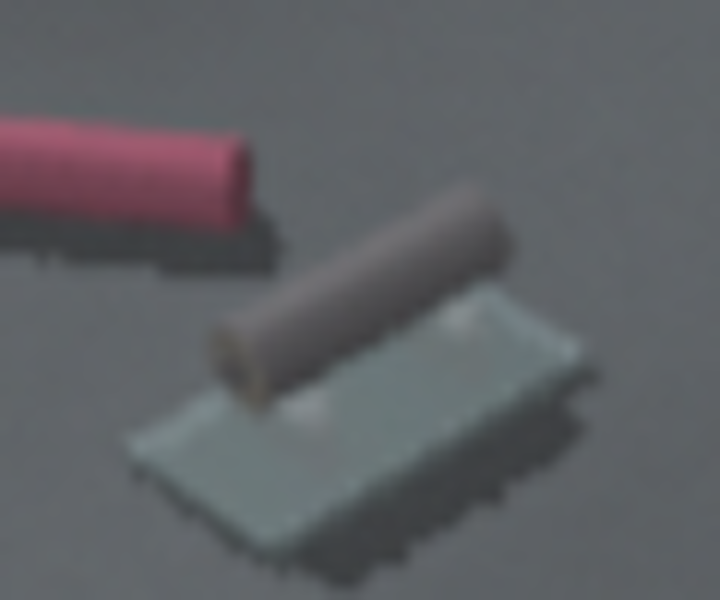

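Call:
carry_out([
  [[0.19,0.15,0.03,0,1],[0.38,0.3,0.06,0,1],[0.57,0.45,0.09,0,1],[0.76,0.6,0.12,0,1],[0.95,0.75,0.15,0,1]],
])

```text
clock: 3.05
tool_pos: [0.3266, 0.4518, 0.1967]
orientation: [-180.0, -0.0, -15.8]
force: [0.7, 0.9, -0.1]
opening: 0.0879
gripper_force: 0.0
```

Call:
carry_out([
  [[0.19,0.15,0.04,0,1],[0.38,0.3,0.08,0,1],[0.57,0.45,0.12,0,1],[0.76,0.6,0.16,0,1],[0.95,0.75,0.2,0,1]],
])

```text
clock: 3.55
tool_pos: [0.4687, 0.2558, 0.1567]
orientation: [-179.9, -0.0, -15.8]
force: [1.0, 0.7, -0.3]
opening: 0.0875
gripper_force: 0.0
```

```bash
python3 - <<'E'
from h import *
print(plan((.4679,.2569,.157,-15.81),(.5005,.2155,.08,9.5)))
E
```

```text
[ 0.2132  0.1548  0.385  -0.0703]
```

Call:
carry_out([
  [[0.1,0.07,0.1,-0.0235,1],[0.213,0.155,0.22,-0.047,1],[0.213,0.155,0.34,-0.0703,1],[0.213,0.155,0.385,-0.0703,1],[0.213,0.155,0.385,-0.0703,1]],
])

```text
clock: 4.05
tool_pos: [0.4997, 0.2154, 0.0786]
orientation: [179.9, 0.1, 9.3]
force: [-0.3, -0.9, 0.1]
opening: 0.0878
gripper_force: 0.0
```

```bash
python3 - <<'E'
from h import *
o=ctrl.get_obs();print(o['tool_pos'],o['orientation'])
s=snap('side');t=snap('top')
a=cv2.resize(s['color'][130:220,145:245,::-1],(500,450),interpolation=cv2.INTER_CUBIC)
b=cv2.resize(t['color'][160:260,133:200,::-1],(300,450),interpolation=cv2.INTER_CUBIC)
for c,(x0,y0,f),im in((s,(145,130,5),a),(t,(133,160,4.5),b)):
  e=np.array([-.986,-.165,0])
  for k in(-35,-3,35):
    p=proj(c,np.array([.4975,.215,.0305])+k/1000*e); cv2.circle(im,(int((p[0]-x0)*f),int((p[1]-y0)*f)),2,(0,0,255),-1)
  p=proj(c,o['tool_pos']); cv2.circle(im,(int((p[0]-x0)*f),int((p[1]-y0)*f)),3,(0,255,255),-1)
cv2.imwrite('pics/c3.png',np.hstack([a,b]))
E
```

```text
[0.49966959 0.21541365 0.07855072] [1.79918063e+02 1.24640466e-01 9.25007491e+00]
```

View pics/c3.png

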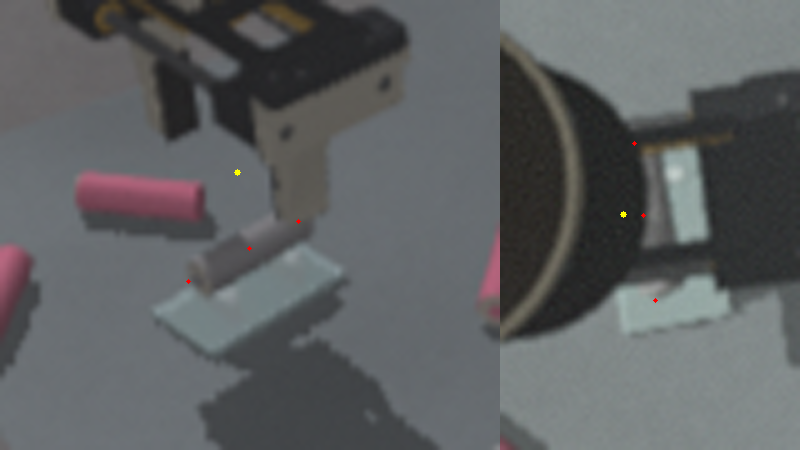

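```bash
python3 - <<'E'
from h import *
np.set_printoptions(precision=4,suppress=True)
s=snap('side');t=snap('top')
for p in((184.6,185.7),(205.7,172.9)): print('s',onz(s,p,.0305))
for p in((168.1,225),(163.5,190.6)): print('t',onz(t,p,.036))
for p in((167,210.1),(158.4,201.2),(172.2,198.5),(161.9,221.9),(175.7,219)): print('ears',onz(t,p,.023))
for r in ctrl.silhouettes(s,'cell')[:4]+ctrl.silhouettes(s,'cell_button')[:3]: print(r['centre'],r['p'])
for r in ctrl.spot_point(s,'cell_button')[:4]+ctrl.spot_point(s,'rest_a'): print(r)
E
```

```text
s [0.4679 0.2082 0.0305]
s [0.5371 0.2245 0.0305]
t [0.4666 0.2072 0.036 ]
t [0.5344 0.2186 0.036 ]
ears [0.4961 0.2126 0.023 ]
ears [0.5136 0.2305 0.023 ]
ears [0.5196 0.203  0.023 ]
ears [0.4723 0.222  0.023 ]
ears [0.4787 0.1946 0.023 ]
[141.6, 192.1] 0.64
[192.3, 179.1] 0.63
[174.6, 169.9] 0.51
[174.3, 167.2] 0.77
[196.1, 180.4] 0.7
[247.5, 179.8] 0.61
{'centre': [159.9, 167.8], 'p': 0.74}
{'centre': [185.0, 185.1], 'p': 0.71}
{'centre': [139.6, 201.4], 'p': 0.66}
{'centre': [246.4, 188.4], 'p': 0.53}
{'centre': [317.3, 307.3], 'p': 0.86}
{'centre': [195.6, 187.5], 'p': 0.71}
```

```bash
python3 - <<'E'
from h import *
print(plan((.5005,.2155,.08,9.5),(.502,.2148,.013,11.5)))
E
```

```text
[ 0.0068  0.0047  0.335  -0.0056]
```

Call:
carry_out([
  [[0.007,0.005,0.1,-0.0056,1],[0.007,0.005,0.2,-0.0056,1],[0.007,0.005,0.28,-0.0056,1],[0.007,0.005,0.335,-0.0056,0.6],[0.007,0.005,0.335,-0.0056,0.2]],
])

```text
clock: 4.95
tool_pos: [0.5012, 0.2147, 0.0114]
orientation: [179.9, 0.1, 11.5]
force: [0.0, -0.3, -0.4]
opening: 0.077
gripper_force: 0.0
```

Call:
carry_out([
  [[0,0,0,0,-0.2],[0,0,0,0,-0.5],[0,0,0,0,-1],[0,0,0,0,-1],[0,0,0,0,-1]],
])

```text
clock: 5.45
tool_pos: [0.502, 0.2153, 0.013]
orientation: [-180.0, -0.0, 11.5]
force: [0.4, -0.0, -0.3]
opening: 0.0371
gripper_force: 0.0
```

Call:
carry_out([
  [[0,0,0,0,-1],[0,0,0,0,-1],[0,0,0,0,-1],[0,0,0,0,-1],[0,0,0,0,-1]],
])

```text
clock: 5.95
tool_pos: [0.5019, 0.2151, 0.0126]
orientation: [180.0, 0.0, 11.5]
force: [0.9, -0.3, 0.6]
opening: 0.0203
gripper_force: 30.0
```

Call:
carry_out([
  [[0,0,-0.05,0,-1],[0,0,-0.15,0,-1],[0,0,-0.3,0,-1],[0,0,-0.45,0,-1],[0,0,-0.5,0,-1]],
])

```text
clock: 6.45
tool_pos: [0.5033, 0.2161, 0.1163]
orientation: [-179.9, -0.3, 11.6]
force: [0.4, 0.5, -0.0]
opening: 0.0203
gripper_force: 30.0
```

```bash
python3 - <<'E'
from h import *
o=ctrl.get_obs();print(o['tool_pos'],o['force'],o['opening'])
O=np.array([.5653,.0108]);d=np.array([np.cos(np.radians(-164.5)),np.sin(np.radians(-164.5))])
# grip at bay x=14
g=O+.014*d; print(g,plan((.502,.2148,.113,11.5),(*g,.09,15.5)))
s=snap('side')
u,v=np.int32(proj(s,np.array(o['tool_pos'])+[0,0,.017]))
cv2.imwrite('pics/c4.png',cv2.resize(s['color'][v-35:v+35,u-40:u+40,::-1],(640,560),interpolation=cv2.INTER_CUBIC));print(u,v)
E
```

```text
[0.50325614 0.21612546 0.11633908] [ 0.39307985  0.46927496 -0.03084329] 0.0202890490458112
[0.55180917 0.00705866] [ 0.037   1.0675  0.115  -0.0111]
191 145
```

View pics/c4.png

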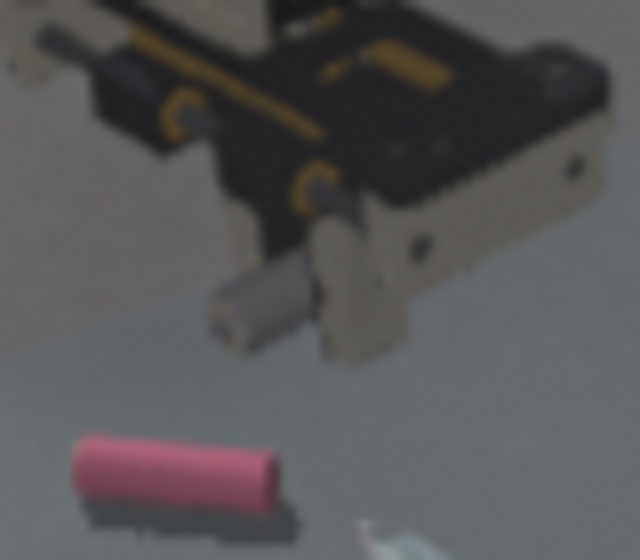

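Call:
carry_out([
  [[0.01,0.2,0.02,0,-1],[0.02,0.4,0.04,0,-1],[0.03,0.6,0.06,0,-1],[0.037,0.8,0.08,-0.0111,-1],[0.037,0.9,0.1,-0.0111,-1]],
])

```text
clock: 7.0
tool_pos: [0.5445, 0.0375, 0.0915]
orientation: [180.0, 0.1, 15.5]
force: [-0.2, -0.1, -0.9]
opening: 0.0199
gripper_force: 30.0
```

```bash
python3 - <<'E'
from h import *
np.set_printoptions(precision=4,suppress=True)
s=snap('side') 
print('tip at lift',onz(s,(178.75,150.75),.1333), 'rel', (onz(s,(178.75,150.75),.1333)[:2]-[.5033,.2161])@-np.array([np.cos(.2007),np.sin(.2007)]))
T=lambda c:(np.array([[np.cos(c),np.sin(c)],[np.sin(c),-np.cos(c)]]))
cmd=np.array([.502,.2148])+.2*np.array([.037,.9])@T(np.radians(11.5)); print(cmd)
print(plan((*cmd,.093,15.5),(.5518,.0071,.09,15.5)), ctrl.get_obs()['tool_pos'])
E
```

```text
tip at lift [0.4687 0.2115 0.1333] rel 0.034814121825797614
[0.5451 0.0399]
[-0.0117  0.1669  0.015  -0.    ] [0.5442 0.0361 0.0907]
```

Call:
carry_out([
  [[-0.012,0.167,0.015,0,-1],[-0.012,0.167,0.015,0,-1],[-0.012,0.167,0.015,0,-1],[-0.012,0.167,0.015,0,-1]],
])

```text
clock: 7.45
tool_pos: [0.5514, 0.0077, 0.0892]
orientation: [-180.0, 0.0, 15.5]
force: [-0.1, -0.1, -1.1]
opening: 0.0202
gripper_force: 30.0
```

```bash
python3 - <<'E'
from h import *
np.set_printoptions(precision=4,suppress=True)
o=ctrl.get_obs();print(o['tool_pos'],o['force'],o['orientation'])
s=snap('side');t=snap('top')
O=np.array([.5653,.0108,0]);a=np.radians(-164.5);X=np.array([np.cos(a),np.sin(a),0]);Y=np.array([-X[1],X[0],0]);Z=np.array([0,0,1.])
B=lambda x,y,z:O+(x*X+y*Y+z*Z)/1000
out=[]
for c,f,(x0,y0,w,h) in((s,6,(225,180,66,75)),(t,6,(235,125,62,90))):
  im=cv2.resize(c['color'][y0:y0+h,x0:x0+w,::-1],(w*f,h*f),interpolation=cv2.INTER_CUBIC)
  def dot(P,col):
    p=proj(c,P); cv2.circle(im,(int((p[0]-x0+.5)*f),int((p[1]-y0+.5)*f)),2,col,-1)
  for P in [B(-83,31,6),B(-83,-31,6),B(67,31,6),B(67,-31,6),B(-83,0,3)]: dot(P,(0,0,255))
  for P in [B(28.5,-9,55.5),B(28.5,9,55.5),B(35,9,55.5),B(35,-9,55.5)]: dot(P,(0,255,0))
  for P in [B(-49,12.5,52),B(-49,-12.5,52)]: dot(P,(255,255,0))
  tip=np.array(o['tool_pos'])+[0,0,.0175]+.037*X; dot(tip,(0,255,255))
  out.append(cv2.copyMakeBorder(im,0,540-h*f,0,0,cv2.BORDER_CONSTANT))
cv2.imwrite('pics/c5.png',np.hstack(out))
for n in('lip','bay_foot','cell_button','plunger','bay_seat'):
  for k,c in(('s',s),('t',t)):
    for r in ctrl.spot_point(c,n)[:2]: print(n,k,r['centre'],round(r['p'],2))
for P in (B(31,0,53),B(-83,0,3),tip,B(-29,0,38.5),B(0,0,38.5)): print(proj(s,P),proj(t,P))
E
```

```text
[0.5514 0.0077 0.0892] [-0.0592 -0.056  -1.0874] [-179.9959    0.0393   15.5146]
lip s [250.4, 212.2] 0.46
bay_foot s [282.6, 202.8] 0.59
cell_button s [139.4, 202.3] 0.75
cell_button s [158.4, 167.0] 0.58
plunger s [270.2, 206.0] 0.48
bay_seat s [258.2, 212.5] 0.6
[252.9152 214.5046] [272.7543 191.9027]
[283.0132 204.8175] [258.0145 139.9003]
[246.0755 200.7641] [276.3251 201.0771]
[269.6465 205.3895] [264.9246 163.1007]
[261.7656 211.9468] [268.5565 177.1832]
```

View pics/c5.png

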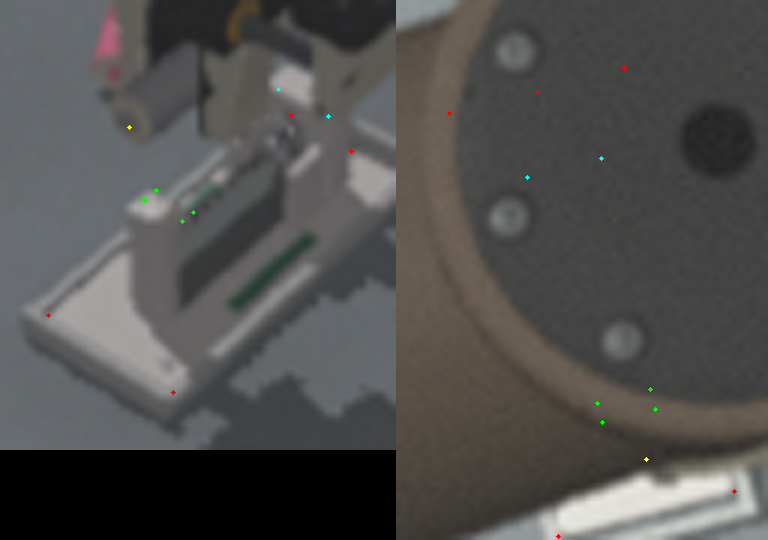

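```bash
python3 - <<'E'
from h import *
np.set_printoptions(precision=4,suppress=True)
t=snap('top');s=snap('side')
O=np.array([.5653,.0108]);a=np.radians(-164.5);X=np.array([np.cos(a),np.sin(a)]);Y=np.array([-X[1],X[0]])
bay=lambda P:1000*np.array([(P[:2]-O)@X,(P[:2]-O)@Y])
cv=lambda p:((p[0]-480)/4.627+230-.5+.1,(p[1])/4.632+130-.4)
for n,p,z in[('lipq',(685,300),.0555),('hous',(625,92),.052),('farrim',(609,27),.01),('nearrim',(706,393),.01),('c1',(528,50),.01),('c2',(690,5),.01),('c3',(785,375),.01),('c4',(628,412),.01),('rib near floor',(672,285),.028),('chk L',(612,150),.038),('chk R',(672,133),.038)]:
  print(n,bay(onz(t,cv(p),z)))
# side features from c5, scale 6, origin (225,180)
cs=lambda p:(p[0]/6+225-.5,p[1]/6+180-.5)
for n,p,z in[('lip L far',(150,190),.0555),('lip L near',(130,207),.0555),('lip R far',(185,205),.0555),('lip R near',(165,218),.0555),('hous front',(270,85),.052),('hous front R',(318,112),.052),('base corner',(175,395),.01),('base L',(25,310),.012),('tipface',(125,112),.1067)]:
  print(n,bay(onz(s,cs(p),z)))
E
python3 - <<'E'
import cv2
im=cv2.imread('pics/s0.png'); 
cv2.imwrite('pics/c6.png',cv2.resize(im[185:252,222:302],(800,670)[:2] if 0 else (720,600),interpolation=cv2.INTER_CUBIC))
E
```

```text
lipq [36.3054  0.8381]
hous [-55.6206  -1.6006]
farrim [-91.1736   0.8778]
nearrim [76.4355  2.0388]
c1 [-90.0525 -36.5226]
c2 [-91.8621  38.2355]
c3 [77.3833 37.67  ]
c4 [ 76.0212 -33.2219]
rib near floor [27.6082 -1.5021]
chk L [-34.5535 -12.5256]
chk R [-35.3073  14.3182]
lip L far [ 29.5613 -11.1195]
lip L near [ 41.218  -10.8131]
lip R far [27.5657  4.1294]
lip R near [37.5353  2.9382]
hous front [-49.2956 -16.7321]
hous front R [-48.3411   7.7087]
base corner [70.2006 34.5544]
base L [ 74.6655 -35.5091]
tipface [45.9973 -7.3511]
```

View pics/c6.png

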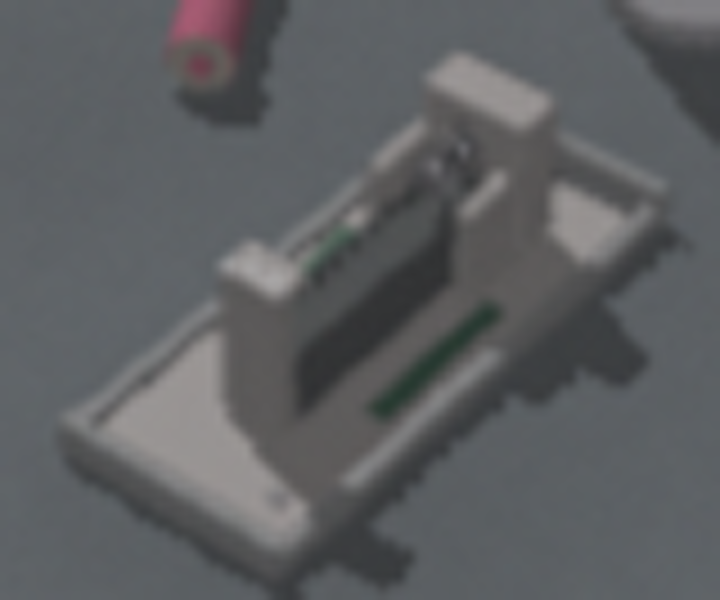

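Call:
carry_out([
  [[0.03,0,0.06,0,-1],[0.03,0,0.14,0,-1],[0.03,0,0.19,0,-1],[0.03,0,0.19,0,-1]],
])

```text
clock: 8.55
tool_pos: [0.5563, 0.0086, 0.0494]
orientation: [180.0, 0.2, 15.5]
force: [-0.5, -0.4, -0.7]
opening: 0.0203
gripper_force: 30.0
```

Call:
carry_out([
  [[0,0,0.005,0,-1],[0,0,0.01,0,-1],[0,0,0.015,0,-1],[0,0,0.02,0,-1],[0,0,0.02,0,-1]],
])

```text
clock: 9.05
tool_pos: [0.5578, 0.0091, 0.0479]
orientation: [180.0, -0.1, 15.5]
force: [0.2, 0.5, 0.8]
opening: 0.0203
gripper_force: 30.0
```

Call:
carry_out([
  [[0,0,0.004,0,-1],[0,0,0.008,0,-1],[0,0,0.012,0,-1],[0,0,0.016,0,-1],[0,0,0.016,0,-1]],
])

```text
clock: 9.55
tool_pos: [0.5586, 0.0093, 0.0455]
orientation: [180.0, -0.1, 15.6]
force: [-0.6, 0.7, 8.2]
opening: 0.0203
gripper_force: 30.0
```

Call:
carry_out([
  [[0,0,0.003,0,-1],[0,0,0.006,0,-1],[0,0,0.009,0,-1],[0,0,0.012,0,-1],[0,0,0.012,0,-1]],
])

```text
clock: 10.05
tool_pos: [0.5592, 0.0094, 0.0433]
orientation: [180.0, -0.2, 15.6]
force: [0.2, 0.9, 8.0]
opening: 0.0202
gripper_force: 30.0
```

Call:
carry_out([
  [[0,0,0.004,0,-1],[0,0,0.008,0,-1],[0,0,0.012,0,-1],[0,0,0.016,0,-1],[0,0,0.02,0,-1]],
])

```text
clock: 10.55
tool_pos: [0.5598, 0.0096, 0.0396]
orientation: [180.0, -0.3, 15.6]
force: [1.8, 1.4, 9.4]
opening: 0.02
gripper_force: 30.0
```

```bash
python3 - <<'E'
from h import *
o=ctrl.get_obs();print(o['tool_pos'],o['force'],o['moment'])
s=snap('side')
cv2.imwrite('pics/c7.png',cv2.resize(s['color'][175:250,222:312,::-1],(720,600),interpolation=cv2.INTER_CUBIC))
E
```

```text
[0.55978645 0.00961686 0.03961199] [1.77646757 1.4199277  9.42045916] [ 0.19938726 -0.41922327  0.04294689]
```

View pics/c7.png

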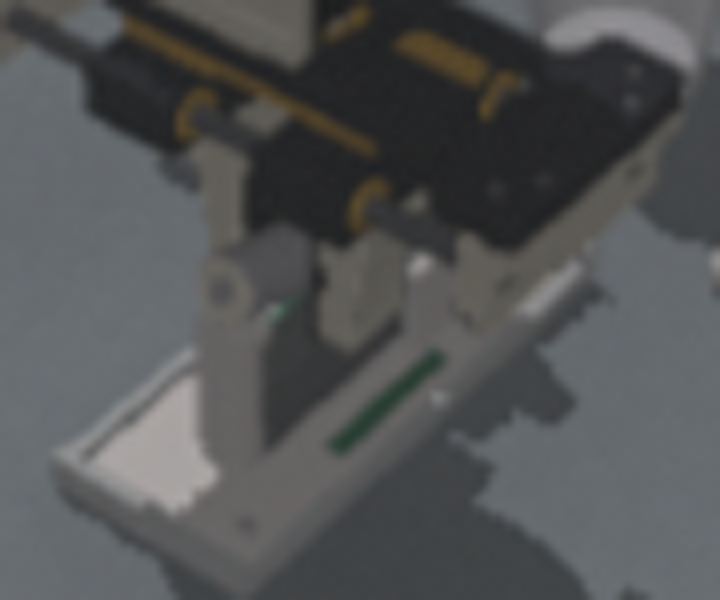

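Call:
carry_out([
  [[0.005,0,-0.01,0,-1],[0.015,0,-0.01,0,-1],[0.025,0,-0.01,0,-1],[0.025,0,-0.01,0,-1]],
])

```text
clock: 11.0
tool_pos: [0.5625, 0.0104, 0.0398]
orientation: [180.0, 0.0, 15.5]
force: [0.9, -0.5, 0.6]
opening: 0.02
gripper_force: 30.0
```

Call:
carry_out([
  [[0.008,0,0,0,-1],[0.016,0,0,0,-1],[0.024,0,0,0,-1],[0.032,0,0,0,-1],[0.032,0,0,0,-1]],
])

```text
clock: 11.5
tool_pos: [0.5678, 0.0119, 0.0396]
orientation: [-180.0, 0.1, 15.5]
force: [-3.3, -0.3, -0.7]
opening: 0.0201
gripper_force: 30.0
```

Call:
carry_out([
  [[0.008,0,0,0,-1],[0.016,0,0,0,-1],[0.024,0,0.003,0,-1],[0.03,0,0.005,0,-1],[0.03,0,0.005,0,-1]],
])

```text
clock: 12.0
tool_pos: [0.5744, 0.0137, 0.0391]
orientation: [180.0, -0.0, 15.5]
force: [-3.9, 0.4, 1.8]
opening: 0.0197
gripper_force: 30.0
```

Call:
carry_out([
  [[0.006,0,0,0,-1],[0.012,0,0,0,-1],[0.018,0,0.002,0,-1],[0.024,0,0.004,0,-1],[0.024,0,0.005,0,-1]],
])

```text
clock: 12.5
tool_pos: [0.5781, 0.0146, 0.0381]
orientation: [180.0, 0.1, 15.5]
force: [-7.3, -0.3, 6.1]
opening: 0.0202
gripper_force: 30.0
```

Call:
carry_out([
  [[0.004,0,-0.003,0,-1],[0.008,0,-0.003,0,-1],[0.012,0,-0.003,0,-1],[0.015,0,-0.003,0,-1],[0.015,0,-0.003,0,-1]],
])

```text
clock: 13.0
tool_pos: [0.5801, 0.0152, 0.0384]
orientation: [180.0, 0.2, 15.5]
force: [-9.3, -1.8, 6.3]
opening: 0.0201
gripper_force: 30.0
```

```bash
python3 - <<'E'
from h import *
np.set_printoptions(precision=4,suppress=True)
o=ctrl.get_obs();print(o['tool_pos'],o['force'],o['moment'])
s=snap('side')
cv2.imwrite('pics/c8.png',cv2.resize(s['color'][180:247,222:302,::-1],(720,600),interpolation=cv2.INTER_CUBIC))
for n in('lip','bay_foot','cell_button'):
  for r in ctrl.spot_point(s,n)[:2]: print(n,r['centre'],round(r['p'],2))
E
```

```text
[0.5801 0.0152 0.0384] [-9.3491 -1.7893  6.2905] [-0.4415  3.1658  0.0261]
lip [254.1, 212.0] 0.36
bay_foot [281.9, 203.8] 0.75
cell_button [242.4, 191.8] 0.63
cell_button [256.0, 206.8] 0.57
```

View pics/c8.png

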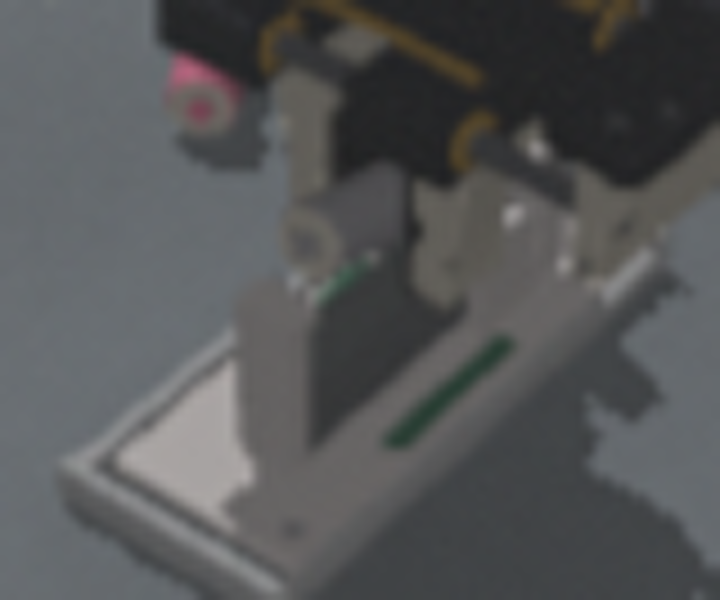

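Call:
carry_out([
  [[0,0,0.006,0,-1],[0,0,0.012,0,-1],[0,0,0.018,0,-1],[0,0,0.024,0,-1],[0,0,0.03,0,-1]],
])

```text
clock: 13.7
tool_pos: [0.5802, 0.0149, 0.0327]
orientation: [180.0, 0.2, 15.5]
force: [-8.5, -1.9, 8.3]
opening: 0.0198
gripper_force: 30.0
```

Call:
carry_out([
  [[0,0,0.005,0,-1],[0,0,0.01,0,-1],[0,0,0.015,0,-1],[0,0,0.02,0,-1],[0,0,0.02,0,-1]],
])

```text
clock: 14.2
tool_pos: [0.5799, 0.0148, 0.0285]
orientation: [180.0, 0.2, 15.5]
force: [-10.4, -1.8, 6.9]
opening: 0.0203
gripper_force: 30.0
```

Call:
carry_out([
  [[0,0,0.005,0,-1],[0,0,0.01,0,-1],[0,0,0.015,0,-1],[-0.002,0,0.018,0,-1],[-0.002,0,0.018,0,-1]],
])

```text
clock: 14.7
tool_pos: [0.5793, 0.0146, 0.0247]
orientation: [180.0, 0.2, 15.5]
force: [-8.9, -2.6, 6.1]
opening: 0.0201
gripper_force: 30.0
```

Call:
carry_out([
  [[0,0,0.005,0,-1],[0,0,0.01,0,-1],[0,0,0.014,0,-1],[0,0,0.017,0,-1],[0,0,0.017,0,-1]],
])

```text
clock: 15.2
tool_pos: [0.5793, 0.0147, 0.0213]
orientation: [180.0, 0.2, 15.5]
force: [-9.2, -3.1, 6.0]
opening: 0.0197
gripper_force: 30.0
```

Call:
carry_out([
  [[0,0,0.003,0,-1],[0,0,0.006,0,-1],[0,0,0.008,0,-1],[0,0,0.008,0,-1]],
])

```text
clock: 15.6
tool_pos: [0.5791, 0.0146, 0.0196]
orientation: [180.0, 0.2, 15.5]
force: [-10.7, -2.9, 7.2]
opening: 0.0199
gripper_force: 30.0
```

Call:
carry_out([
  [[0,0,0.003,0,-1],[0,0,0.006,0,-1],[0,0,0.009,0,-1],[0,0,0.009,0,-1]],
])

```text
clock: 16.0
tool_pos: [0.5791, 0.0146, 0.0184]
orientation: [180.0, 0.2, 15.5]
force: [-11.3, -1.8, 10.5]
opening: 0.02
gripper_force: 30.0
```

```bash
python3 - <<'E'
from h import *
np.set_printoptions(precision=4,suppress=True)
o=ctrl.get_obs();print(o['tool_pos'],o['force'],o['moment'])
s=snap('side','s9.png')
for n in('lip','bay_foot','cell_button','cell','plunger','bay_seat'):
  for r in ctrl.spot_point(s,n)[:3]: print(n,r['centre'],round(r['p'],2))
O=np.array([.5653,.0108,0]);a=np.radians(-164.5);X=np.array([np.cos(a),np.sin(a),0]);Z=np.array([0,0,.001])
O=O-.0075*X
for n,P in dict(lip=(31,53),foot=(-83,3),tipseat=(35,38.5),tiplevel=(26,38.5),tip10=(26,46),seat=(0,38.5)).items(): print(n,proj(s,O+P[0]*X/1000+P[1]*Z))
E
```

```text
[0.5791 0.0146 0.0184] [-11.3299  -1.8175  10.5228] [-0.9814  3.9897  0.0146]
lip [252.7, 212.6] 0.37
bay_foot [283.8, 202.8] 0.6
cell_button [140.4, 201.4] 0.59
cell_button [159.8, 166.7] 0.52
cell_button [255.8, 217.4] 0.42
cell [264.4, 207.9] 0.57
cell [171.2, 168.5] 0.56
bay_seat [261.3, 209.6] 0.69
bay_seat [314.6, 304.6] 0.25
lip [255.0933 212.7169]
foot [284.8293 203.2581]
tipseat [254.0075 218.4019]
tiplevel [256.578  216.2631]
tip10 [256.5548 213.8303]
seat [263.8326 210.2269]
```

Call:
carry_out([
  [[0,0,0.002,0,-1],[-0.008,0,0.002,0,-1],[-0.016,0,0.002,0,-1],[-0.022,0,0.002,0,-1],[-0.022,0,0.002,0,-1]],
])

```text
clock: 16.85
tool_pos: [0.5773, 0.0141, 0.0184]
orientation: [180.0, -0.0, 15.5]
force: [-6.0, -3.1, 7.1]
opening: 0.02
gripper_force: 30.0
```

Call:
carry_out([
  [[-0.005,0,0,0,-1],[-0.01,0,0,0,-1],[-0.015,0,0,0,-1],[-0.015,0,0,0,-1]],
])

```text
clock: 17.25
tool_pos: [0.575, 0.0135, 0.0184]
orientation: [180.0, -0.1, 15.5]
force: [-3.6, -3.5, 5.9]
opening: 0.02
gripper_force: 30.0
```

```bash
python3 - <<'E'
from h import *
o=ctrl.get_obs();print(o['tool_pos'],o['force'])
s=snap('side')
for n in('lip','bay_foot','cell_button','cell','bay_seat'):
  for r in ctrl.spot_point(s,n)[:4]:
    if 235<r['centre'][0]<290: print(n,r['centre'],round(r['p'],2))
E
```

```text
[0.57500099 0.01350403 0.01843414] [-3.57216604 -3.51641136  5.86239597]
cell_button [262.4, 221.7] 0.22
cell [264.5, 211.9] 0.6
bay_seat [263.5, 207.6] 0.68
```

Call:
carry_out([
  [[-0.005,0,0,0,-1],[-0.01,0,0,0,-1],[-0.015,0,0,0,-1],[-0.015,0,0,0,-1]],
])

```text
clock: 17.95
tool_pos: [0.5734, 0.0131, 0.0185]
orientation: [180.0, -0.2, 15.6]
force: [3.5, -3.4, 2.5]
opening: 0.0203
gripper_force: 30.0
```

Call:
carry_out([
  [[0,0,0,0,-0.4],[0,0,0,0,-0.1],[0,0,0,0,-0.1],[0,0,0,0,-0.1],[0,0,0,0,-0.1]],
])

```text
clock: 18.45
tool_pos: [0.5712, 0.013, 0.0176]
orientation: [-180.0, 0.0, 15.5]
force: [-0.0, -0.8, 0.5]
opening: 0.039
gripper_force: 0.0
```

Call:
carry_out([
  [[0,0,-0.1,0,0],[0,0,-0.3,0,0],[0,0,-0.5,0,0],[0.2,0,-0.7,0,0],[0.4,0,-0.8,0,0]],
])

```text
clock: 18.95
tool_pos: [0.6484, 0.0342, 0.1816]
orientation: [-180.0, -0.2, 15.5]
force: [2.0, 0.6, 1.1]
opening: 0.0441
gripper_force: 0.0
```

Call:
carry_out([
  [[0,0.25,0,0,0],[0,0.5,0,0,0],[0,0.75,0,0,0],[0,1,0,0,0],[0,1,0,0,0]],
])

```text
clock: 19.45
tool_pos: [0.7013, -0.1644, 0.176]
orientation: [180.0, 0.1, 15.2]
force: [-0.3, 1.2, 0.2]
opening: 0.0438
gripper_force: 0.0
```

```bash
python3 - <<'E'
from h import *
np.set_printoptions(precision=4,suppress=True)
print(ctrl.get_obs()['tool_pos'])
s=snap('side','s10.png');t=snap('top','t10.png')
O=np.array([.5653,.0108]);a=np.radians(-164.5);X=np.array([np.cos(a),np.sin(a)]);Y=np.array([-X[1],X[0]])
bay=lambda P:1000*np.array([(P[:2]-O)@X,(P[:2]-O)@Y])
inb=lambda r:235<r['centre'][0]<295 and 130<r['centre'][1]<240
for k,c in(('s',s),('t',t)):
  for n,z in(('lip',.053),('bay_foot',.003),('holder',0),('bay_seat',.0385),('cell_button',.0385),('cell',.0385),('plunger',.0385)):
    for r in ctrl.spot_point(c,n)[:4]:
      if inb(r): print(k,n,np.round(r['centre'],1),round(r['p'],2),bay(onz(c,r['centre'],z)))
  for n in ('cell','lip','plunger'):
    for r in ctrl.silhouettes(c,n)[:5]:
      if inb(r):
        A=axis(r['mask'],c,.0385 if n!='lip' else .055); print(k,n,'mask',r['mask'].sum(),round(r['p'],2),bay(A[0]),A[2],A[3]*1000,A[4]*1000)
E
```

```text
[ 0.7013 -0.1644  0.176 ]
s lip [254.5 213. ] 0.55 [25.0428 -0.4264]
s bay_foot [286.1 203.2] 0.58 [-92.67     2.3041]
s holder [260.7 222.3] 0.7 [-2.8523 -5.4857]
s bay_seat [260.2 211.1] 0.64 [ 0.0655 -4.5696]
s cell_button [255.2 216.9] 0.61 [22.0661 -1.0657]
s cell_button [243.2 193.1] 0.43 [-23.4026 -76.975 ]
s cell [245.2 182.2] 0.69 [ -58.4078 -101.086 ]
s cell [262.3 210.4] 0.56 [-4.8159 -2.3478]
s cell mask 158 0.71 [-56.6205 -97.5683] -132.7562729609745 [-42.6086  42.4733] [18.8313 81.916 ]
s cell mask 209 0.54 [-13.559   -3.4746] -157.78266057823228 [-35.9946  39.1823] [24.6948 65.7538]
```

Call:
carry_out([
  [[-0.15,0.2,0,0,0],[-0.3,0.4,0,0,0],[-0.45,0.6,0,0,0],[-0.6,0.8,0,0,0],[-0.8,0.9,0,0,0]],
])

```text
clock: 21.05
tool_pos: [0.5947, -0.3778, 0.1766]
orientation: [180.0, 0.0, 15.5]
force: [0.4, -0.6, -0.3]
opening: 0.0438
gripper_force: 0.0
```

Call:
carry_out([
  [[-0.15,0.1,0,0,0],[-0.35,0.1,0,0,0],[-0.55,0.1,0,0,0],[-0.7,0.1,0,0,0],[-0.7,0.1,0,0,0]],
])

```text
clock: 21.55
tool_pos: [0.4621, -0.4325, 0.1779]
orientation: [-180.0, 0.0, 15.4]
force: [-0.4, -0.7, -0.1]
opening: 0.0436
gripper_force: 0.0
```

```bash
cat > m.py <<'E'
from h import *
np.set_printoptions(precision=4,suppress=True)
print(ctrl.get_obs()['tool_pos'])
s=snap('side','s11.png');t=snap('top','t11.png')
O=np.array([.5653,.0108]);a=np.radians(-164.5);X=np.array([np.cos(a),np.sin(a)]);Y=np.array([-X[1],X[0]])
bay=lambda P:1000*np.array([(P[:2]-O)@X,(P[:2]-O)@Y])
inb=lambda r:235<r['centre'][0]<295 and 130<r['centre'][1]<240
for k,c in(('s',s),('t',t)):
  for n,z in(('lip',.053),('bay_foot',.003),('holder',0),('bay_seat',.0385),('cell_button',.0385),('cell',.0385),('plunger',.0385)):
    for r in ctrl.spot_point(c,n)[:4]:
      if inb(r): print(k,n,np.round(r['centre'],1),round(r['p'],2),bay(onz(c,r['centre'],z)))
  for n in ('cell','lip','plunger'):
    for r in ctrl.silhouettes(c,n)[:5]:
      if inb(r):
        A=axis(r['mask'],c,.0385 if n!='lip' else .055); print(k,n,'mask',r['mask'].sum(),round(r['p'],2),bay(A[0]),A[2],A[3]*1000,A[4]*1000)
# intensity profile along bay axis in top & side, at cell-top height
for c,nm,y in((t,'t',0),(s,'s',0)):
  g=c['color'].astype(float).mean(2); sat=np.ptp(c['color'].astype(int),axis=2)
  row=[]
  for x in range(-75,60,3):
    P=np.r_[O+(x*X+y*Y)/1000,.049]; u,v=proj(c,P); row.append((x,int(cv2.getRectSubPix(g.astype(np.float32),(1,1),(float(u),float(v)))[0,0])))
  print(nm,row)
E
python3 m.py
```

```text
[ 0.4621 -0.4325  0.1779]
s lip [253.4 210.6] 0.57 [20.5807 -7.3885]
s lip [281.3 205. ] 0.17 [-33.9859  29.5236]
s bay_foot [283.5 202.2] 0.81 [-91.5937  -4.9215]
s holder [262. 220.] 0.91 [-10.8332  -8.0371]
s bay_seat [261.2 209.6] 0.76 [-5.3176 -6.0158]
s cell_button [253.9 219.5] 0.73 [30.3602  2.0936]
s cell_button [244.9 193.1] 0.73 [-26.0063 -73.7968]
s cell [248.5 184.3] 0.64 [-57.2743 -89.2292]
s cell [263.3 209.6] 0.61 [-8.3782 -2.2848]
s cell mask 160 0.74 [-55.5088 -96.72  ] -132.52152510849103 [-43.657   41.0812] [19.2105 80.7618]
s cell mask 218 0.67 [-13.307   -2.2236] -157.79272934580564 [-36.3903  41.4781] [25.3915 67.0983]
t lip [270.3 174.7] 0.56 [-2.7991  3.7586]
t lip [275.2 187.9] 0.44 [24.6047  6.579 ]
t bay_foot [258.4 142.5] 0.75 [-77.5461  -0.5705]
t holder [265.7 176.8] 0.68 [-5.0875 -3.5012]
t bay_seat [270.8 174.4] 0.62 [-4.2712  5.6982]
t bay_seat [275.4 191.5] 0.2 [30.9008  6.0485]
t cell_button [273.6 193.1] 0.87 [33.0921  1.801 ]
t cell [269.9 174.5] 0.71 [-4.5191  3.9167]
t cell [265.1 178.2] 0.58 [ 0.2682 -7.1513]
t plunger [262.  155.9] 0.56 [-44.
[... 524 characters left out ...]
 131), (9, 131), (12, 130), (15, 131), (18, 132), (21, 131), (24, 155), (27, 175), (30, 174), (33, 174), (36, 151), (39, 109), (42, 131), (45, 168), (48, 174), (51, 172), (54, 173), (57, 175)]
s [(-75, 109), (-72, 135), (-69, 149), (-66, 154), (-63, 156), (-60, 149), (-57, 124), (-54, 103), (-51, 92), (-48, 85), (-45, 86), (-42, 88), (-39, 103), (-36, 110), (-33, 112), (-30, 112), (-27, 112), (-24, 112), (-21, 111), (-18, 112), (-15, 112), (-12, 111), (-9, 111), (-6, 112), (-3, 111), (0, 111), (3, 110), (6, 111), (9, 110), (12, 110), (15, 110), (18, 118), (21, 139), (24, 153), (27, 159), (30, 142), (33, 113), (36, 94), (39, 94), (42, 94), (45, 95), (48, 108), (51, 142), (54, 143), (57, 144)]
```

```bash
python3 -c "
from plant import ctrl
print(ctrl.close_job())"
```

```text
the job is handed in; nothing more can be done
None
```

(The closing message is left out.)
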